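# Tip the white whetstone out of its box and lay it on the board

### The job

Get the white whetstone ready for sharpening: press down the end of it that lies next to the brass dot on its wooden box so that the other end tips up, take it by the raised end, and lay it flat in the middle of the chopping board. Leave the dark grey stone lying flush in its own box.

Things in the scene. Friction and masses are not known exactly. Their poses are not given: they have to be found in the camera images.
- white_stone_center (a point): Centre of the loose white whetstone, a slab 110 (x) x 56 (y) x 10 mm, 0.14 kg, in a fixed wooden box of equal axes, top flush with the rim at height 40 mm. Pressed with some 3 N 35 mm from its centre towards the dot (+x), it tips with the see-saw cradle under it to a stop at 22 deg and stays so. The -x end then stands 10 mm (underside) above the rim, to be gripped across the 56 mm.
- white_box_dot (a point): Brass dot, 12 mm, on the rim (height 40 mm) of the white stone's box, 65 mm from the box's middle along +x: marks the end to press; the other end cannot go down. Box 144 x 80 x 40 mm, well 116 x 60 x 35 mm deep, end walls 14, side walls 10 mm. The cradle's stiff hinge runs along y under the middle, 28.5 mm up. At the stop a spot 35 mm from the centre is 13 mm below the rim.
- grey_stone_center (a point): Centre of the dark grey whetstone, the same size, flush in a second box of the same kind, which must be left alone.
- board: Wooden chopping board lying fixed on the worktop, 200 mm (x) x 300 mm (y) x 17 mm thick, nothing on it; origin at the centre of its underside.

How it is judged:
By the outcome, as a careful person would: the job done as asked, in the order asked, and still so for the second after the job is handed in, with the robot touching nothing.
It also fails if it takes over 51 s, if anything falls off the work surface, if the arm or the gripper's body presses on something with over 40 N, if the wrist force passes 120 N, or if a joint passes its speed limit or range.

### The arm

A 6-joint arm with a two-finger parallel gripper is mounted at the origin on a cart in front of the work surface, level with it; the furniture and walls round the work are solid. World frame = base frame: x ahead of the robot, y to its left, z up, the work surface at z = 0. Lengths are in m, angles in degrees, forces in N, time in s.
With the tool pointing down it reaches from about 0.275 to 0.725 m from the base axis. Payload 15.9 kg.
Tool frame: the origin (TCP) lies at the very end of the fingers, on their centre line; the grasp point (between the pads) lies 19 mm behind it; z points along the fingers, y is the line along which they close (so a half turn about z gives the same grasp; the last joint's range is limited). The gripper opens to 85 mm and grips with 20 to 120 N. Pads are 22 mm wide; open, the fingers measure 114 mm over their backs; the gripper's body (76 mm by 85 mm) begins 54 mm behind the grasp point. The pads swing forward as they close: fully open they stand 13 mm farther back than shut.
Start: joints at [-69.614, 12.198, -1.971, 75.831, 0, 90], TCP at [0.174, -0.469, 0.201] pointing down, gripper open.
Joint ranges: [-170.91, 170.91], [-42.67, 98.43], [-65.05, 77.54], [-120.47, 116.71], [-90, 82.35], [-180, 180]. Speed limits (degrees/s): [108.29, 108.29, 136.94, 147.25, 180, 180].

### API

Orientations are given as a 3x3 rotation matrix whose columns are the frame's x, y, z axes.
In Python, from workcell import telemetry, cams, order gives the robot as it stands. The module is installed in compiled form; this text tells all that it offers.
- The arm moves only by the tool jog_arm, never from a script. Its argument "increments" is a list of rows, each an object of numbers: "tx", "ty", "tz": the shift along the tool's x, y, z in mm; "roll": the turn about the tool's z in rad; "grip": the closure, from -1 (fully open) to 1 (shut). In form: [{"tx": .., "ty": .., "tz": .., "roll": .., "grip": ..}, ...]. A call has 1 to 8 rows; each row is the pose to reach, as a shift and turn from the pose commanded when the call began, along the tool's axes at that moment; what a row does not reach only later rows make up. A row lasts 1/10 s, in which the tool goes at most 50 mm and 8.59 degrees, less where a joint would pass 70% of its speed; a pose out of reach is approached as far as the arm can. A call with a gripper value outside its range is refused whole. The fingers move at their own pace and stop on an object; the grip force is fixed at half the most. Time passes only in rows, so rows that repeat a pose let the fingers close. It gives the time, the measured TCP pose, the force, the opening and the grip force at its end, in the units of the state.
- telemetry.observe(): the state, without advancing time (a new reading comes with each control period).
- cams.read_camera(name): name is "side" or "top"; returns a dict with "color" (400x640x3 uint8, blue, green, red), "fovy" (degrees; the focal length in pixels is half the picture's height over the tangent of half this angle, whatever the lens; pixels are square), "cx", "cy" (the principal point, pixels), "distortion" ([k1, k2, p1, p2, k3] as OpenCV has them; the pictures are not rectified), "eye" and "orientation" of the camera in the world. Camera axes: x right, y down, z forward; pixel columns grow to the right and rows downward; lengths in m; the calibration is good to about 2 mm. A picture is of the moment at which its call begins. There is no depth.
- order.close_job(): hands the job in; it is judged then, once.
The state is a dict: "clock": time; "joint_positions": joint angles; "qd": joint speeds; "joint_efforts": joint torques, N m; "ee_pos": TCP position; "orientation": TCP orientation; "force": force on the tool from outside, world axes, zero at the start; "ft_torque": the same for the moment, N m; "width": finger opening in m; "gripper_force": force on a finger pad.
Only numpy, scipy, OpenCV 4.12 (cv2) and the standard library are available. Lean on these libraries where they do the work, as an engineer would, in place of code of your own. Each camera call takes 0.05 s, during which the arm holds its last target. There are 200 camera calls.

## Working session

There is one attempt and no reset: what is moved stays moved. The work goes in short steps, Python scripts to look and compute and a tool call to move; the robot and the scene stay as the last step left them, time stands still between calls to the robot, and variables do not carry over. Pictures are saved under pics/ and viewed, at most 10 in all, crops included, and the job is handed in when it is done.

Besides the shell and the picture viewer there is one more tool, called after "Call:" as name(argument=value, ...), one argument or row to a line, values as JSON. jog_arm: Moves the arm, as the interface text tells. Its arguments: {"type":"object","properties":{"increments":{"type":"array"}},"required":["increments"]}

```bash
mkdir -p pics; cat > h.py <<'E'
import numpy as np, cv2
from workcell import telemetry, cams, order
def K(c):
    h,w=c["color"].shape[:2]; f=h/2/np.tan(np.radians(c["fovy"]/2))
    return np.array([[f,0,c["cx"]],[0,f,c["cy"]],[0,0,1]])
def ray(c,uv):
    p=cv2.undistortPoints(np.array(uv,float).reshape(-1,1,2),K(c),np.array(c["distortion"],float)).reshape(-1,2)
    return np.c_[p,np.ones(len(p))]@np.array(c["orientation"]).T
def onplane(c,uv,z):
    d=ray(c,uv); e=np.array(c["eye"]); return e+d*((z-e[2])/d[:,2])[:,None]
def proj(c,P):
    R=np.array(c["orientation"]); t=-R.T@np.array(c["eye"])
    return cv2.projectPoints(np.array(P,float).reshape(-1,1,3),cv2.Rodrigues(R.T)[0],t,K(c),np.array(c["distortion"],float))[0].reshape(-1,2)
E
python3 - <<'E'
from h import *
for n in("top","side"):
    c=cams.read_camera(n); cv2.imwrite(f"pics/{n}0.png",c["color"]); print(n,c["eye"],np.round(c["orientation"],3).tolist(),c["fovy"],c["cx"],c["cy"],c["distortion"])
print(telemetry.observe())
E
```

```text
top [ 0.37772547 -0.00756732  0.92323094] [[-0.017, -0.986, 0.168], [-1.0, 0.017, -0.0], [-0.003, -0.168, -0.986]] 54.783480821070576 325.07804004661534 201.5769713447688 [-0.09345066  0.          0.          0.          0.        ]
side [ 0.50485711 -0.6093058   0.62513208] [[0.997, -0.066, 0.041], [-0.075, -0.673, 0.736], [-0.021, -0.737, -0.676]] 57.2468885416007 317.23821804889155 198.338666429034 [-0.05164297  0.          0.          0.          0.        ]
{'clock': 0.1, 'joint_positions': array([-6.96133954e+01,  1.22215560e+01, -2.00419400e+00,  7.58307713e+01,
        4.49471061e-04,  9.00005008e+01]), 'qd': array([-0.02012772, -0.02363155,  0.12043507,  0.02653015, -0.06599585,
       -0.03761396]), 'joint_efforts': array([-8.69196210e-04, -6.87250257e+01,  4.87803125e+01,  1.22669467e-02,
       -1.52587694e-05, -6.76858463e-07]), 'ee_pos': array([ 0.17406374, -0.46837063,  0.20027251]), 'orientation': array([[ 9.37366505e-01,  3.48344544e-01, -3.36290677e-04],
       [ 3.48344707e-01, -9.37366047e-01,  9.27425421e-04],
       [ 7.83612367e-06, -9.86482603e-04, -9.99999513e-01]]), 'force': array([ 0.91619516, -0.42720727,  0.31767608]), 'ft_torque': array([ 0.01652129, -0.06782166,  0.01477252]), 'gripper_force': 0.0, 'width': 0.08567633989779422}
```

View pics/top0.png

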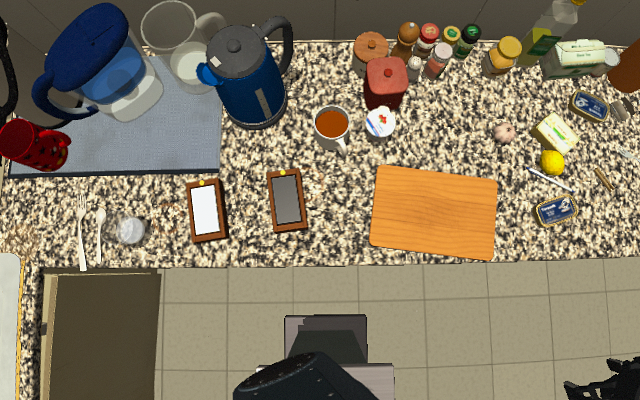

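View pics/side0.png

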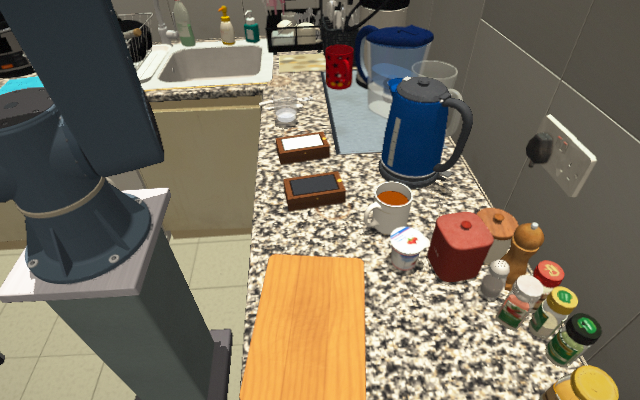

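The top view has +x up and +y to the left. It shows the white stone at about (206,211) with its dot at (201,182), the grey stone at (287,197), and the board at about (434,213). The side view shows the same layout, and the way between them passes over the grey box.

```bash
cat > m.py <<'E'
from h import *
def big(mask,roi):
    x0,y0,x1,y1=roi; m=np.zeros(mask.shape,np.uint8); m[y0:y1,x0:x1]=mask[y0:y1,x0:x1]
    m=cv2.morphologyEx(m,cv2.MORPH_OPEN,np.ones((2,2),np.uint8))
    return max(cv2.findContours(m,cv2.RETR_EXTERNAL,cv2.CHAIN_APPROX_NONE)[0],key=cv2.contourArea).reshape(-1,2).astype(float)
def rect(c,mask,roi,z):
    P=onplane(c,big(mask,roi),z)[:,:2].astype(np.float32)*1000
    (x,y),(w,h),a=cv2.minAreaRect(P); return np.round([x,y,w,h,a],1)
E
python3 - <<'E'
from m import *
R={"top":dict(w=(180,180,232,245),g=(260,160,312,235),b=(360,160,505,265)),"side":dict(w=(270,125,335,165),g=(280,168,350,212),b=(235,245,375,400))}
for n in R:
    c=cams.read_camera(n); hsv=cv2.cvtColor(c["color"],cv2.COLOR_BGR2HSV)
    W=cv2.inRange(hsv,(0,0,185),(179,40,255)); D=cv2.inRange(hsv,(20,130,140),(32,255,255))
    G=cv2.inRange(hsv,(0,0,50),(179,60,130)); B=cv2.inRange(hsv,(8,90,120),(19,255,255))
    print(n,"white",rect(c,W,R[n]["w"],.04),"grey",rect(c,G,R[n]["g"],.04),"board",rect(c,B,R[n]["b"],.017))
    for k in"wg":
        try: p=big(D,R[n][k]); print("dot",k,len(p),onplane(c,[p.mean(0)],.04).round(4), p.mean(0))
        except ValueError: print("no dot",k)
E
```

```text
top white [512.6 271.8 109.3  55.9   8.8] grey [535.1  82.1 105.5  56.6   7.5] board [ 502.2 -270.   307.3  208.5   79.4]
dot w 13 [[0.5771 0.2822 0.04  ]] [202.23076923 183.30769231]
dot g 14 [[0.5981 0.0891 0.04  ]] [283.5 173. ]
side white [517.  265.9 108.5  55.7   8.5] grey [537.8  76.6 109.2  55.6   7.1] board [ 505.9 -269.   291.3  200.3   81. ]
dot w 4 [[0.5801 0.2747 0.04  ]] [324.5 139.5]
dot g 8 [[0.6018 0.086  0.04  ]] [340. 181.]
```

Call:
jog_arm(
  increments=[
    {"tx": 614, "ty": -565, "tz": 0, "roll": 0.204, "grip": 1},
    {"tx": 614, "ty": -565, "tz": 0, "roll": 0.204, "grip": 1},
    {"tx": 614, "ty": -565, "tz": 0, "roll": 0.204, "grip": 1},
    {"tx": 614, "ty": -565, "tz": 0, "roll": 0.204, "grip": 1},
    {"tx": 614, "ty": -565, "tz": 0, "roll": 0.204, "grip": 1},
    {"tx": 614, "ty": -565, "tz": 0, "roll": 0.204, "grip": 1},
    {"tx": 614, "ty": -565, "tz": 0, "roll": 0.204, "grip": 1},
    {"tx": 614, "ty": -565, "tz": 0, "roll": 0.204, "grip": 1},
  ],
)

```text
clock: 1.0
ee_pos: [0.3545, -0.1139, 0.2009]
orientation: [[0.989, 0.151, 0.001], [0.151, -0.989, -0.0], [0.001, 0.0, -1.0]]
force: [1.7, -1.5, -0.6]
width: 0.0002
gripper_force: 0.0
```

```bash
cat > go.py <<'E'
import sys
from h import *
def go(x,y,z,yaw):
    s=telemetry.observe(); R=np.array(s["orientation"]); p=np.array(s["ee_pos"])*1000
    a=np.degrees(np.arctan2(R[1,0],R[0,0])); dr=-(yaw-a); dr=(dr+90)%180-90
    print("pos",p.round(1),"yaw",a.round(2),"axes z",R[:,2].round(3),"F",np.round(s["force"],1),"w",round(s["width"]*1000,1),"t",s["clock"],"q",np.round(s["joint_positions"],0))
    print("shift",(R.T@(np.array([x,y,z])-p)).round(1),"roll",np.radians(dr).round(3))
C=np.array([515,269.]); Y=8.7
def st(dx,dy,z):
    c,s_=np.cos(np.radians(Y)),np.sin(np.radians(Y)); x,y=C+[c*dx-s_*dy,s_*dx+c*dy]; go(x,y,z,Y)
if __name__=="__main__":
    v=[float(k) for k in sys.argv[2:]]
    (st if sys.argv[1]=="s" else go)(*v)
E
python3 go.py s 38 0 200
```

```text
pos [ 354.5 -113.9  200.9] yaw 8.69 axes z [ 0.001 -0.    -1.   ] F [ 1.7 -1.5 -0.6] w 0.2 t 1.0 q [-18.  -3. -19.  74.  -0. 154.]
shift [ 254.5 -354.3    0.9] roll -0.0
```

Call:
jog_arm(
  increments=[
    {"tx": 254, "ty": -354, "tz": 0, "roll": -1.2, "grip": 1},
    {"tx": 254, "ty": -354, "tz": 0, "roll": -1.2, "grip": 1},
    {"tx": 254, "ty": -354, "tz": 0, "roll": -1.2, "grip": 1},
    {"tx": 254, "ty": -354, "tz": 0, "roll": -1.2, "grip": 1},
    {"tx": 254, "ty": -354, "tz": 0, "roll": -1.2, "grip": 1},
    {"tx": 254, "ty": -354, "tz": 0, "roll": -1.2, "grip": 1},
    {"tx": 254, "ty": -354, "tz": 0, "roll": -1.2, "grip": 1},
    {"tx": 254, "ty": -354, "tz": 0, "roll": -1.2, "grip": 1},
  ],
)

```text
clock: 1.8
ee_pos: [0.5359, 0.2429, 0.2005]
orientation: [[0.211, 0.978, -0.0], [0.978, -0.211, -0.0], [-0.0, -0.0, -1.0]]
force: [1.4, -0.9, 0.5]
width: 0.0004
gripper_force: 0.0
```

```bash
python3 go.py s 38 0 100
```

```text
pos [535.9 242.9 200.5] yaw 77.83 axes z [-0. -0. -1.] F [ 1.4 -0.9  0.5] w 0.4 t 1.8 q [ 24.  23.  13.  80.  -0. 127.]
shift [ 34.7   9.6 100.5] roll 1.207
```

Call:
jog_arm(
  increments=[
    {"tx": 35, "ty": 9.6, "tz": 100, "roll": -1.2, "grip": 1},
    {"tx": 35, "ty": 9.6, "tz": 100, "roll": -1.2, "grip": 1},
    {"tx": 35, "ty": 9.6, "tz": 100, "roll": -1.2, "grip": 1},
    {"tx": 35, "ty": 9.6, "tz": 100, "roll": -1.2, "grip": 1},
    {"tx": 35, "ty": 9.6, "tz": 100, "roll": -1.2, "grip": 1},
    {"tx": 35, "ty": 9.6, "tz": 100, "roll": -1.2, "grip": 1},
    {"tx": 35, "ty": 9.6, "tz": 100, "roll": -1.2, "grip": 1},
    {"tx": 35, "ty": 9.6, "tz": 100, "roll": -1.2, "grip": 1},
  ],
)

```text
clock: 2.6
ee_pos: [0.5523, 0.2727, 0.1004]
orientation: [[-0.834, 0.551, -0.0], [0.551, 0.834, -0.0], [0.0, -0.0, -1.0]]
force: [-0.8, 0.8, 0.2]
width: -0.0004
gripper_force: 0.0
```

Call:
jog_arm(
  increments=[
    {"tx": 0, "ty": 0, "tz": 0, "roll": -0.735, "grip": 1},
    {"tx": 0, "ty": 0, "tz": 0, "roll": -0.735, "grip": 1},
    {"tx": 0, "ty": 0, "tz": 0, "roll": -0.735, "grip": 1},
    {"tx": 0, "ty": 0, "tz": 0, "roll": -0.735, "grip": 1},
    {"tx": 0, "ty": 0, "tz": 0, "roll": -0.735, "grip": 1},
    {"tx": 0, "ty": 0, "tz": 0, "roll": -0.735, "grip": 1},
  ],
)

```text
clock: 3.2
ee_pos: [0.5524, 0.2727, 0.1005]
orientation: [[-0.989, -0.147, -0.0], [-0.147, 0.989, -0.0], [0.0, -0.0, -1.0]]
force: [-0.4, -0.1, -0.5]
width: 0.0
gripper_force: 0.0
```

```bash
python3 go.py s 38 0 55; python3 - <<'E'
from h import *
im=[]
for n,(x0,y0) in(("top",(140,140)),("side",(240,60))):
    c=cams.read_camera(n); p=telemetry.observe()["ee_pos"]; print(n,proj(c,[p]).round(1), "crop",x0,y0)
    im.append(cv2.resize(c["color"][y0:y0+120,x0:x0+130],None,fx=3,fy=3))
cv2.imwrite("pics/a.png",np.hstack(im))
E
```

```text
pos [552.4 272.7 100.5] yaw -171.54 axes z [-0. -0. -1.] F [-0.4 -0.1 -0.5] w 0.0 t 3.2 q [26. 28.  6. 68. -0. 18.]
shift [-0.5  2.  45.5] roll -0.004
top [[197.4 188.3]] crop 140 140
side [[314.3 121.9]] crop 240 60
```

View pics/a.png

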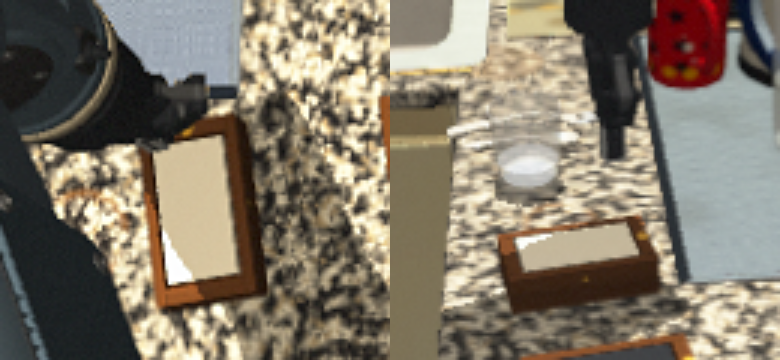

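The top crop shows the fingers over the dot end of the stone. In the side crop the dark fingertip ends at about pixel (314,112), while the TCP projects to (314,122). I'll check that mismatch from closer in.

```bash
python3 - <<'E'
from h import *
c=cams.read_camera("side"); s=telemetry.observe(); p=s["ee_pos"]
q=proj(c,[p,p+[0,0,.03],p+[0,0,.06],[.5,.2665,.04]]); print(q.round(1), proj(c,onplane(c,[[324.5,139.5]],.04)))
im=cv2.resize(c["color"][90:165,270:350],None,fx=7,fy=7,interpolation=cv2.INTER_NEAREST)
for u in q[:2]: cv2.circle(im,tuple(int(v) for v in (u-[270,90]+.5)*7),4,(0,0,255),-1)
cv2.imwrite("pics/b.png",im)
E
```

```text
[[314.4 121.9]
 [314.1 112.2]
 [313.8 102.1]
 [296.7 142.8]] [[324.5 139.5]]
```

View pics/b.png

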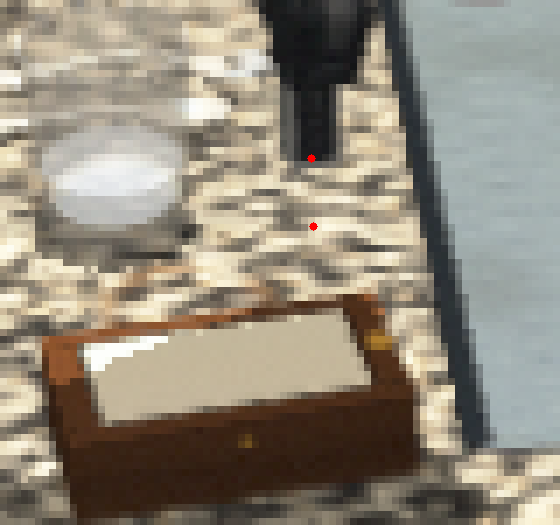

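Call:
jog_arm(
  increments=[
    {"tx": 0, "ty": 2, "tz": 25, "roll": 0, "grip": 1},
    {"tx": 0, "ty": 2, "tz": 45, "roll": 0, "grip": 1},
    {"tx": 0, "ty": 2, "tz": 55, "roll": 0, "grip": 1},
    {"tx": 0, "ty": 2, "tz": 57, "roll": 0, "grip": 1},
  ],
)

```text
clock: 3.75
ee_pos: [0.5515, 0.2744, 0.0427]
orientation: [[-0.99, -0.143, -0.002], [-0.143, 0.99, -0.001], [0.002, -0.001, -1.0]]
force: [-0.5, 0.4, 0.8]
width: 0.0002
gripper_force: 0.0
```

```bash
python3 - <<'E'
from h import *
im=[]
for n,(x0,y0) in(("top",(170,160)),("side",(280,100))):
    c=cams.read_camera(n); p=telemetry.observe()["ee_pos"]; q=proj(c,[p])[0]; print(n,p,q)
    i=cv2.resize(c["color"][y0:y0+70,x0:x0+65],None,fx=6,fy=6,interpolation=cv2.INTER_NEAREST)
    cv2.circle(i,tuple(int(v) for v in (q-[x0,y0]+.5)*6),3,(0,0,255),-1); im.append(i)
cv2.imwrite("pics/c.png",np.hstack(im))
E
```

```text
top [0.55191076 0.27461875 0.04333949] [204.55960062 193.41811546]
side [0.55229847 0.27483122 0.04411462] [314.77743054 138.84492242]
```

View pics/c.png

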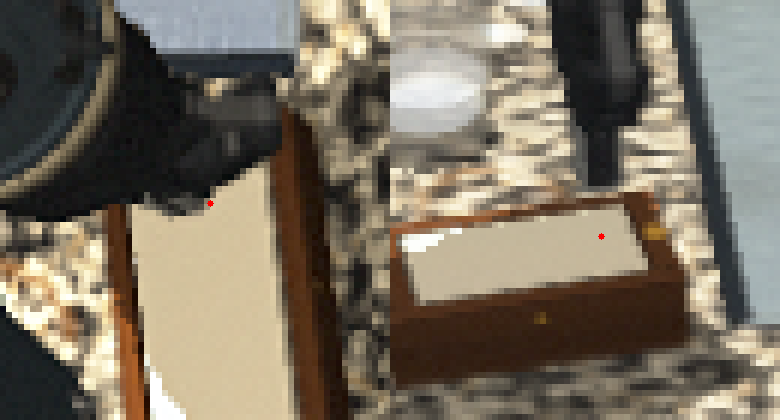

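The fingertips show at about (201,194) in the top view and (315,131) in the side view. I'll triangulate from these.

```bash
python3 - <<'E'
from h import *
def tri(a,b):
    A=np.zeros((3,3));v=np.zeros(3)
    for n,uv in(("top",a),("side",b)):
        c=cams.read_camera(n); d=ray(c,[uv])[0]; d/=np.linalg.norm(d); M=np.eye(3)-np.outer(d,d); A+=M; v+=M@np.array(c["eye"])
    return np.linalg.solve(A,v)
print(tri((201,194),(315,131)),tri((203,194),(315,131)),tri((199,194),(315,131)))
print("stone px test, dot",tri((202.2,183.3),(324.5,139.5)),"stone centre",tri((206.5,211),(302.5,142.5)))
p=telemetry.observe(); print(p["ee_pos"],p["force"],p["joint_positions"])
E
```

```text
[0.54974663 0.27531904 0.06873959] [0.54919853 0.26953901 0.07230768] [0.55029977 0.2811525  0.06513897]
stone px test, dot [0.57986139 0.28480174 0.03298631] stone centre [0.51401055 0.27131179 0.03587561]
[0.5522537  0.27480684 0.04385052] [-0.70692656  0.03185799 -0.13726899] [ 2.64558775e+01  2.98403092e+01  4.19390864e-01  6.05685265e+01
 -8.74123787e-04  1.81385388e+01]
```

Call:
jog_arm(
  increments=[
    {"tx": 0, "ty": 0, "tz": 2, "roll": 0, "grip": 1},
    {"tx": 0, "ty": 0, "tz": 4, "roll": 0, "grip": 1},
    {"tx": 0, "ty": 0, "tz": 6, "roll": 0, "grip": 1},
    {"tx": 0, "ty": 0, "tz": 8, "roll": 0, "grip": 1},
    {"tx": 0, "ty": 0, "tz": 10, "roll": 0, "grip": 1},
    {"tx": 0, "ty": 0, "tz": 10, "roll": 0, "grip": 1},
  ],
)

```text
clock: 4.95
ee_pos: [0.552, 0.2747, 0.0334]
orientation: [[-0.989, -0.145, -0.0], [-0.145, 0.989, -0.0], [0.001, -0.0, -1.0]]
force: [0.3, -0.5, 0.2]
width: -0.0002
gripper_force: 0.0
```

```bash
python3 go.py s 38 0 30; python3 - <<'E'
from m import *
c=cams.read_camera("side"); cv2.imwrite("pics/d.png",cv2.resize(c["color"][90:170,260:350],None,fx=7,fy=7)); print(telemetry.observe()["force"],telemetry.observe()["ee_pos"])
E
```

```text
pos [552.  274.7  33.4] yaw -171.68 axes z [-0. -0. -1.] F [ 0.3 -0.5  0.2] w -0.2 t 4.95 q [26. 30. -0. 59. -0. 18.]
shift [-0.6 -0.   3.4] roll -0.007
[-0.91916544  0.08993222  0.54356642] [0.55206899 0.27471767 0.03356844]
```

View pics/d.png

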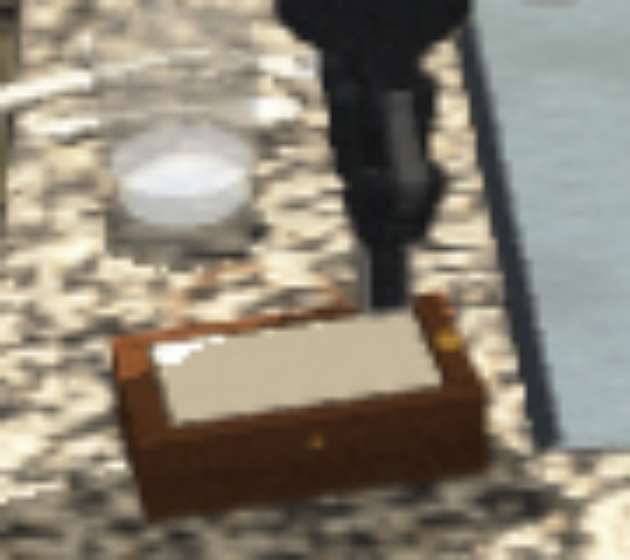

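The fingertip shows at about (315,134). It is still clear of the stone, which lies flat, and the force is zero, so the visible fingers end some 25 mm above the reported TCP. I'll keep going down by feel.

Call:
jog_arm(
  increments=[
    {"tx": 0, "ty": 0, "tz": 3, "roll": 0, "grip": 1},
    {"tx": 0, "ty": 0, "tz": 6, "roll": 0, "grip": 1},
    {"tx": 0, "ty": 0, "tz": 9, "roll": 0, "grip": 1},
    {"tx": 0, "ty": 0, "tz": 12, "roll": 0, "grip": 1},
    {"tx": 0, "ty": 0, "tz": 14, "roll": 0, "grip": 1},
    {"tx": 0, "ty": 0, "tz": 14, "roll": 0, "grip": 1},
  ],
)

```text
clock: 5.6
ee_pos: [0.552, 0.2747, 0.0194]
orientation: [[-0.989, -0.145, -0.0], [-0.145, 0.989, -0.0], [0.0, -0.0, -1.0]]
force: [-0.8, -0.7, 0.0]
width: 0.0001
gripper_force: 0.0
```

Call:
jog_arm(
  increments=[
    {"tx": 0, "ty": 0, "tz": 2, "roll": 0, "grip": 1},
    {"tx": 0, "ty": 0, "tz": 4, "roll": 0, "grip": 1},
    {"tx": 0, "ty": 0, "tz": 4, "roll": 0, "grip": 1},
  ],
)

```text
clock: 5.9
ee_pos: [0.552, 0.2747, 0.0154]
orientation: [[-0.989, -0.145, -0.0], [-0.145, 0.989, -0.0], [0.0, -0.0, -1.0]]
force: [0.5, 0.4, -0.1]
width: -0.0
gripper_force: 0.0
```

Call:
jog_arm(
  increments=[
    {"tx": 0, "ty": 0, "tz": 2, "roll": 0, "grip": 1},
    {"tx": 0, "ty": 0, "tz": 4, "roll": 0, "grip": 1},
    {"tx": 0, "ty": 0, "tz": 4, "roll": 0, "grip": 1},
  ],
)

```text
clock: 6.2
ee_pos: [0.552, 0.2747, 0.0114]
orientation: [[-0.989, -0.145, -0.0], [-0.145, 0.989, -0.0], [0.0, -0.0, -1.0]]
force: [0.6, -0.0, 0.1]
width: -0.0002
gripper_force: 0.0
```

```bash
python3 - <<'E'
from h import *
im=[]
for n,(x0,y0) in(("top",(170,165)),("side",(270,100))):
    c=cams.read_camera(n); im.append(cv2.resize(c["color"][y0:y0+70,x0:x0+65],None,fx=6,fy=6))
    print(telemetry.observe()["force"].round(2))
cv2.imwrite("pics/e.png",np.hstack(im))
E
```

```text
[ 0.01 -0.69 -0.17]
[ 0.56  0.65 -1.06]
```

View pics/e.png

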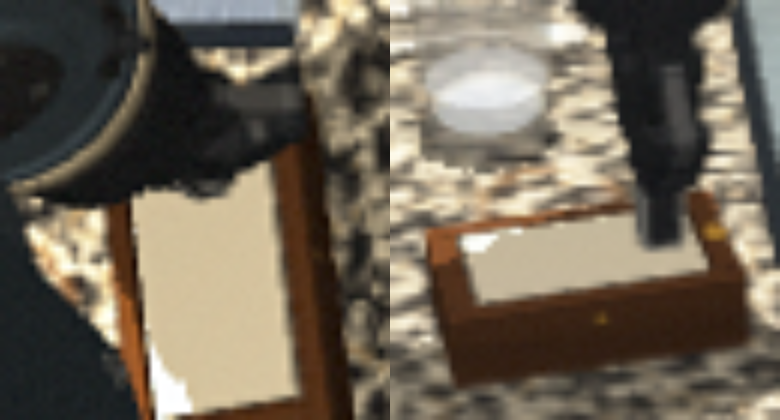

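The side view now shows the fingertip just above the stone at about (315,141), on the middle line near the dot end. I'll continue in small steps and watch the force.

Call:
jog_arm(
  increments=[
    {"tx": 0, "ty": 0, "tz": 1, "roll": 0, "grip": 1},
    {"tx": 0, "ty": 0, "tz": 2, "roll": 0, "grip": 1},
    {"tx": 0, "ty": 0, "tz": 3, "roll": 0, "grip": 1},
    {"tx": 0, "ty": 0, "tz": 4, "roll": 0, "grip": 1},
  ],
)

```text
clock: 6.7
ee_pos: [0.5527, 0.2749, 0.008]
orientation: [[-0.989, -0.145, 0.001], [-0.145, 0.989, 0.0], [-0.001, 0.0, -1.0]]
force: [2.7, -0.2, 3.4]
width: 0.0002
gripper_force: 1.9
```

Call:
jog_arm(
  increments=[
    {"tx": 0, "ty": 0, "tz": 1, "roll": 0, "grip": 1},
    {"tx": 0, "ty": 0, "tz": 2, "roll": 0, "grip": 1},
    {"tx": 0, "ty": 0, "tz": 2, "roll": 0, "grip": 1},
  ],
)

```text
clock: 7.0
ee_pos: [0.5524, 0.2749, 0.0058]
orientation: [[-0.989, -0.145, 0.0], [-0.145, 0.989, 0.0], [-0.0, 0.0, -1.0]]
force: [2.8, 1.1, 3.8]
width: 0.0003
gripper_force: 1.8
```

Call:
jog_arm(
  increments=[
    {"tx": 0, "ty": 0, "tz": 1.5, "roll": 0, "grip": 1},
    {"tx": 0, "ty": 0, "tz": 3, "roll": 0, "grip": 1},
    {"tx": 0, "ty": 0, "tz": 4.5, "roll": 0, "grip": 1},
    {"tx": 0, "ty": 0, "tz": 5, "roll": 0, "grip": 1},
  ],
)

```text
clock: 7.4
ee_pos: [0.5522, 0.2748, 0.0005]
orientation: [[-0.989, -0.145, -0.0], [-0.145, 0.989, -0.0], [0.0, -0.0, -1.0]]
force: [4.1, 0.4, 2.5]
width: 0.0001
gripper_force: 2.2
```

Call:
jog_arm(
  increments=[
    {"tx": 0, "ty": 0, "tz": 1, "roll": 0, "grip": 1},
    {"tx": 0, "ty": 0, "tz": 2, "roll": 0, "grip": 1},
  ],
)

```text
clock: 7.6
ee_pos: [0.5523, 0.2748, -0.0013]
orientation: [[-0.989, -0.145, 0.0], [-0.145, 0.989, 0.0], [-0.0, 0.0, -1.0]]
force: [4.8, 1.3, 2.8]
width: -0.0002
gripper_force: 2.2
```

Call:
jog_arm(
  increments=[
    {"tx": 0, "ty": 0, "tz": 1, "roll": 0, "grip": 1},
    {"tx": 0, "ty": 0, "tz": 2, "roll": 0, "grip": 1},
    {"tx": 0, "ty": 0, "tz": 2, "roll": 0, "grip": 1},
  ],
)

```text
clock: 7.9
ee_pos: [0.5526, 0.275, -0.0022]
orientation: [[-0.989, -0.145, 0.001], [-0.145, 0.989, 0.001], [-0.001, 0.0, -1.0]]
force: [-0.4, -1.5, 19.0]
width: -0.0002
gripper_force: 8.8
```

Call:
jog_arm(
  increments=[
    {"tx": 0, "ty": 0, "tz": 1, "roll": 0, "grip": 1},
    {"tx": 0, "ty": 0, "tz": 1.5, "roll": 0, "grip": 1},
  ],
)

```text
clock: 8.1
ee_pos: [0.5532, 0.2753, -0.0028]
orientation: [[-0.989, -0.145, 0.003], [-0.145, 0.989, 0.001], [-0.003, 0.001, -1.0]]
force: [-1.8, -1.5, 32.9]
width: 0.0001
gripper_force: 14.6
```

The stop is reached: force rises steeply at TCP z = -2.3 mm, so the shut tips lie about 31 mm above the reported TCP. Next I'll lift, move back to the raised end and open.

Call:
jog_arm(
  increments=[
    {"tx": 0, "ty": 0, "tz": -30, "roll": 0, "grip": 1},
    {"tx": 0, "ty": 0, "tz": -60, "roll": 0, "grip": 1},
    {"tx": 30, "ty": 0, "tz": -65, "roll": 0, "grip": -1},
    {"tx": 60, "ty": 0, "tz": -65, "roll": 0, "grip": -1},
    {"tx": 78, "ty": 0, "tz": -65, "roll": 0, "grip": -1},
    {"tx": 78, "ty": 0, "tz": -65, "roll": 0, "grip": -1},
    {"tx": 78, "ty": 0, "tz": -65, "roll": 0, "grip": -1},
  ],
)

```text
clock: 8.8
ee_pos: [0.4746, 0.2634, 0.0601]
orientation: [[-0.989, -0.145, -0.001], [-0.145, 0.989, -0.0], [0.001, -0.0, -1.0]]
force: [-0.1, 0.3, 0.3]
width: 0.0722
gripper_force: 0.0
```

```bash
python3 go.py s -40 0 12; python3 - <<'E'
from h import *
im=[]
for n,(x0,y0) in(("top",(150,160)),("side",(250,90))):
    c=cams.read_camera(n); im.append(cv2.resize(c["color"][y0:y0+90,x0:x0+90],None,fx=4.4,fy=5))
cv2.imwrite("pics/f.png",np.hstack(im))
E
```

```text
pos [474.6 263.4  60.1] yaw -171.66 axes z [-0.001 -0.    -1.   ] F [-0.1  0.3  0.3] w 72.2 t 8.8 q [ 29.  21. -11.  58.   0.  21.]
shift [-0.8 -0.6 48.1] roll -0.006
```

View pics/f.png

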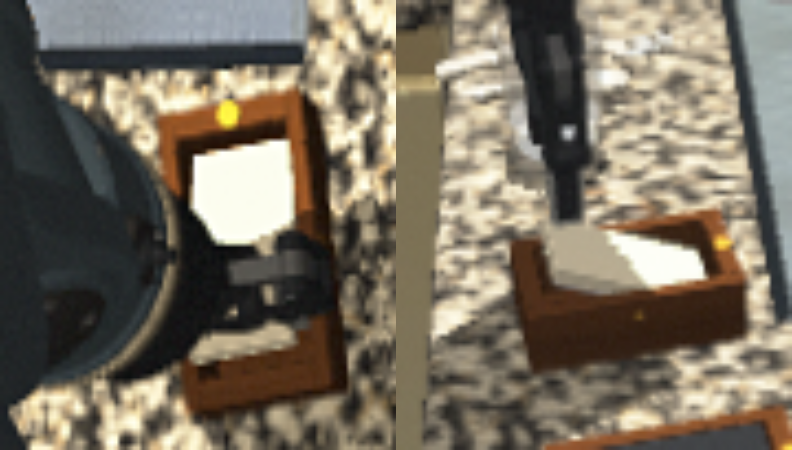

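The white stone is tipped, with its -x end raised and showing at about (285,137) in the side view. The near finger, at about x=289, lines up with that end, so I'll descend and grip.

Call:
jog_arm(
  increments=[
    {"tx": 0, "ty": -0.5, "tz": 20, "roll": 0, "grip": -1},
    {"tx": 0, "ty": -0.5, "tz": 38, "roll": 0, "grip": -1},
    {"tx": 0, "ty": -0.5, "tz": 48, "roll": 0, "grip": -1},
    {"tx": 0, "ty": -0.5, "tz": 48, "roll": 0, "grip": -1},
    {"tx": 0, "ty": -0.5, "tz": 48, "roll": 0, "grip": -1},
  ],
)

```text
clock: 9.4
ee_pos: [0.4754, 0.2631, 0.0125]
orientation: [[-0.989, -0.145, 0.0], [-0.145, 0.989, 0.0], [-0.0, 0.0, -1.0]]
force: [0.7, -0.4, -0.1]
width: 0.0856
gripper_force: 0.0
```

Call:
jog_arm(
  increments=[
    {"tx": 0, "ty": 0, "tz": 0, "roll": 0, "grip": 0.0},
    {"tx": 0, "ty": 0, "tz": 0, "roll": 0, "grip": 0.2},
    {"tx": 0, "ty": 0, "tz": 0, "roll": 0, "grip": 1},
    {"tx": 0, "ty": 0, "tz": 0, "roll": 0, "grip": 1},
    {"tx": 0, "ty": 0, "tz": 0, "roll": 0, "grip": 1},
    {"tx": 0, "ty": 0, "tz": 0, "roll": 0, "grip": 1},
  ],
)

```text
clock: 10.0
ee_pos: [0.4753, 0.2649, 0.0132]
orientation: [[-0.989, -0.146, 0.001], [-0.146, 0.989, 0.004], [-0.001, 0.004, -1.0]]
force: [-4.6, 11.1, 2.6]
width: 0.054
gripper_force: 63.4
```

Call:
jog_arm(
  increments=[
    {"tx": 0, "ty": 2, "tz": -1, "roll": 0, "grip": 1},
    {"tx": 0, "ty": 2, "tz": -4, "roll": 0, "grip": 1},
    {"tx": 0, "ty": 2, "tz": -10, "roll": 0, "grip": 1},
    {"tx": 0, "ty": 2, "tz": -20, "roll": 0, "grip": 1},
    {"tx": 0, "ty": 2, "tz": -35, "roll": 0, "grip": 1},
    {"tx": 0, "ty": 2, "tz": -50, "roll": 0, "grip": 1},
    {"tx": 0, "ty": 2, "tz": -75, "roll": 0, "grip": 1},
    {"tx": 0, "ty": 2, "tz": -100, "roll": 0, "grip": 1},
  ],
)

```text
clock: 10.8
ee_pos: [0.4745, 0.2647, 0.1138]
orientation: [[-0.99, -0.145, -0.0], [-0.145, 0.99, -0.0], [0.0, -0.0, -1.0]]
force: [1.1, 0.0, -0.9]
width: 0.0539
gripper_force: 63.3
```

```bash
python3 - <<'E'
from m import *
s=telemetry.observe(); print(s["ee_pos"],s["force"],s["width"],s["clock"])
im=[]
for n,(x0,y0) in(("top",(150,140)),("side",(240,60))):
    c=cams.read_camera(n); im.append(cv2.resize(c["color"][y0:y0+120,x0:x0+100],None,fx=4,fy=4))
cv2.imwrite("pics/g.png",np.hstack(im))
E
```

```text
[0.47453565 0.26466591 0.11376613] [ 1.11838663  0.01297123 -0.88139921] 0.053863232747448885 10.8
```

View pics/g.png

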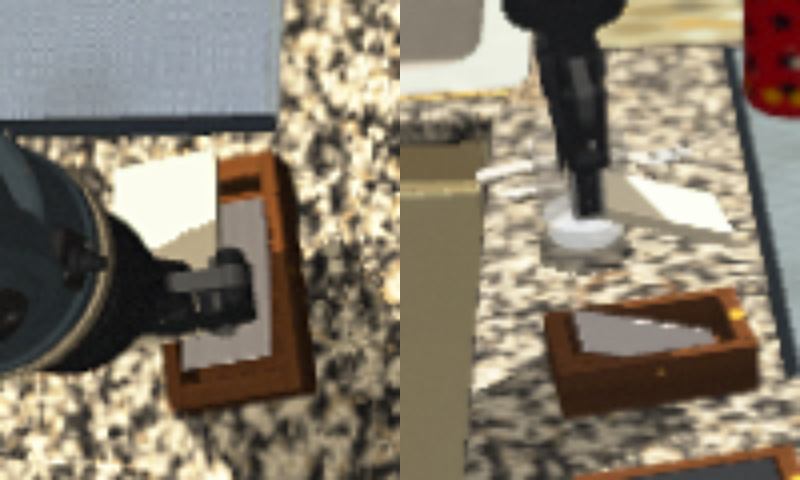

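The stone is held tilted in the grip and clear of its box; the bare cradle shows at about (215,205) in the top view. I'll carry it over to the board.

Call:
jog_arm(
  increments=[
    {"tx": 2, "ty": -15, "tz": 0, "roll": 0, "grip": 1},
    {"tx": 6, "ty": -40, "tz": 0, "roll": 0, "grip": 1},
    {"tx": 11, "ty": -70, "tz": 0, "roll": 0, "grip": 1},
    {"tx": 16, "ty": -100, "tz": 0, "roll": 0, "grip": 1},
    {"tx": 21, "ty": -130, "tz": 0, "roll": 0, "grip": 1},
    {"tx": 25, "ty": -160, "tz": 0, "roll": 0, "grip": 1},
    {"tx": 30, "ty": -190, "tz": 0, "roll": 0, "grip": 1},
    {"tx": 35, "ty": -220, "tz": 0, "roll": 0, "grip": 1},
  ],
)

```text
clock: 11.7
ee_pos: [0.4708, 0.0402, 0.1115]
orientation: [[-0.99, -0.144, -0.001], [-0.144, 0.99, -0.0], [0.001, -0.0, -1.0]]
force: [0.0, -0.3, -1.1]
width: 0.0539
gripper_force: 63.3
```

Call:
jog_arm(
  increments=[
    {"tx": 5, "ty": -30, "tz": 0, "roll": 0, "grip": 1},
    {"tx": 10, "ty": -60, "tz": 0, "roll": 0, "grip": 1},
    {"tx": 14, "ty": -90, "tz": 0, "roll": 0, "grip": 1},
    {"tx": 19, "ty": -120, "tz": 0, "roll": 0, "grip": 1},
    {"tx": 24, "ty": -150, "tz": 0, "roll": 0, "grip": 1},
    {"tx": 29, "ty": -180, "tz": 0, "roll": 0.05, "grip": 1},
    {"tx": 33, "ty": -210, "tz": 0, "roll": 0.1, "grip": 1},
    {"tx": 38, "ty": -240, "tz": 0, "roll": 0.15, "grip": 1},
  ],
)

```text
clock: 12.5
ee_pos: [0.4677, -0.2024, 0.1115]
orientation: [[-1.0, 0.007, -0.001], [0.007, 1.0, 0.0], [0.001, 0.0, -1.0]]
force: [0.3, -0.0, -0.9]
width: 0.0541
gripper_force: 63.3
```

```bash
python3 go.py w 468 -264 60 -9.5; python3 - <<'E'
from m import *
c=cams.read_camera("side"); hsv=cv2.cvtColor(c["color"],cv2.COLOR_BGR2HSV)
c2=cams.read_camera("top"); hsv2=cv2.cvtColor(c2["color"],cv2.COLOR_BGR2HSV)
B2=cv2.inRange(hsv2,(8,90,120),(19,255,255))
# top: board corners visible away from the arm
cnt=big(B2,(360,160,505,265)); print(onplane(c2,cnt[[cnt.sum(1).argmin(),cnt.sum(1).argmax(),(cnt[:,0]-cnt[:,1]).argmax(),(cnt[:,0]-cnt[:,1]).argmin()]],.017).round(3),cnt[[cnt.sum(1).argmin(),cnt.sum(1).argmax(),(cnt[:,0]-cnt[:,1]).argmax(),(cnt[:,0]-cnt[:,1]).argmin()]])
E
```

```text
pos [ 467.7 -202.4  111.5] yaw 179.58 axes z [-0.001  0.    -1.   ] F [ 0.3 -0.  -0.9] w 54.1 t 12.5 q [-23.  15. -11.  64.  -0. -23.]
shift [ -0.9 -61.7  51.5] roll 0.158
[[ 0.617 -0.142  0.017]
 [ 0.397 -0.289  0.017]
 [ 0.595 -0.303  0.017]
 [ 0.432 -0.111  0.017]] [[380. 166.]
 [446. 256.]
 [446. 174.]
 [370. 243.]]
```

```bash
python3 - <<'E'
from m import *
for n,roi in(("top",(360,160,505,265)),("side",(235,245,375,400))):
    c=cams.read_camera(n); c["color"]=cv2.imread(f"pics/{n}0.png"); hsv=cv2.cvtColor(c["color"],cv2.COLOR_BGR2HSV)
    cnt=big(cv2.inRange(hsv,(8,90,120),(19,255,255)),roi)
    ap=cv2.approxPolyDP(cnt.astype(np.int32).reshape(-1,1,2),5,True).reshape(-1,2); print(n,ap.tolist()); P=onplane(c,ap,.017)[:,:2]; print(P.round(3).tolist())
    for i in range(len(P)): d=P[(i+1)%len(P)]-P[i]; print(np.linalg.norm(d).round(3),np.degrees(np.arctan2(d[1],d[0])).round(1))
E
```

```text
top [[378, 168], [373, 246], [470, 262], [493, 259], [495, 180]]
[[0.612, -0.137], [0.425, -0.118], [0.382, -0.346], [0.387, -0.403], [0.578, -0.425]]
0.189 174.2
0.232 -100.6
0.057 -84.6
0.192 -6.5
0.289 83.3
side [[271, 256], [240, 399], [366, 399], [364, 262]]
[[0.432, -0.117], [0.387, -0.398], [0.583, -0.413], [0.623, -0.15]]
0.284 -99.0
0.196 -4.6
0.266 81.2
0.195 170.1
```

Call:
jog_arm(
  increments=[
    {"tx": -1, "ty": -25, "tz": 5, "roll": 0.05, "grip": 1},
    {"tx": -1, "ty": -45, "tz": 15, "roll": 0.1, "grip": 1},
    {"tx": -1, "ty": -58, "tz": 30, "roll": 0.15, "grip": 1},
    {"tx": -1, "ty": -62, "tz": 45, "roll": 0.158, "grip": 1},
    {"tx": -1, "ty": -62, "tz": 52, "roll": 0.158, "grip": 1},
    {"tx": -1, "ty": -62, "tz": 52, "roll": 0.158, "grip": 1},
  ],
)

```text
clock: 13.3
ee_pos: [0.4689, -0.2616, 0.0593]
orientation: [[-0.987, 0.161, -0.002], [0.161, 0.987, 0.001], [0.002, 0.001, -1.0]]
force: [-0.0, 0.2, 0.4]
width: 0.0542
gripper_force: 63.6
```

Call:
jog_arm(
  increments=[
    {"tx": 1, "ty": -3, "tz": 12, "roll": 0, "grip": 1},
    {"tx": 1, "ty": -5, "tz": 24, "roll": 0, "grip": 1},
    {"tx": 1, "ty": -5, "tz": 31, "roll": 0, "grip": 1},
    {"tx": 1, "ty": -5, "tz": 34, "roll": 0, "grip": 1},
    {"tx": 1, "ty": -5, "tz": 34, "roll": 0, "grip": 1},
  ],
)

```text
clock: 13.8
ee_pos: [0.4677, -0.2673, 0.0258]
orientation: [[-0.987, 0.162, -0.001], [0.162, 0.987, 0.0], [0.001, 0.0, -1.0]]
force: [0.8, -0.1, -1.3]
width: 0.0539
gripper_force: 63.6
```

Call:
jog_arm(
  increments=[
    {"tx": 0, "ty": 0, "tz": 2, "roll": 0, "grip": 1},
    {"tx": 0, "ty": 0, "tz": 4, "roll": 0, "grip": 1},
    {"tx": 0, "ty": 0, "tz": 5, "roll": 0, "grip": 1},
    {"tx": 0, "ty": 0, "tz": 5, "roll": 0, "grip": 1},
  ],
)

```text
clock: 14.2
ee_pos: [0.4681, -0.2676, 0.0213]
orientation: [[-0.987, 0.162, 0.0], [0.162, 0.987, -0.0], [-0.0, -0.0, -1.0]]
force: [-0.2, -0.3, 0.5]
width: 0.0542
gripper_force: 63.6
```

Call:
jog_arm(
  increments=[
    {"tx": 0, "ty": 0, "tz": 1, "roll": 0, "grip": 1},
    {"tx": 0.5, "ty": 0, "tz": 2, "roll": 0, "grip": 1},
    {"tx": 1, "ty": 0, "tz": 3, "roll": 0, "grip": 1},
    {"tx": 1.5, "ty": 0, "tz": 4, "roll": 0, "grip": 1},
  ],
)

```text
clock: 14.6
ee_pos: [0.4669, -0.2674, 0.0173]
orientation: [[-0.987, 0.162, 0.001], [0.162, 0.987, -0.0], [-0.001, -0.0, -1.0]]
force: [1.1, 0.1, 2.5]
width: 0.0538
gripper_force: 64.1
```

Call:
jog_arm(
  increments=[
    {"tx": 0.5, "ty": 0, "tz": 1, "roll": 0, "grip": 1},
    {"tx": 1, "ty": 0, "tz": 2, "roll": 0, "grip": 1},
    {"tx": 1.5, "ty": 0, "tz": 4, "roll": 0, "grip": 1},
  ],
)

```text
clock: 14.9
ee_pos: [0.4651, -0.267, 0.0133]
orientation: [[-0.987, 0.162, 0.0], [0.162, 0.987, -0.0], [-0.0, -0.0, -1.0]]
force: [-0.6, 0.8, 3.9]
width: 0.054
gripper_force: 64.3
```

Call:
jog_arm(
  increments=[
    {"tx": 1, "ty": 0, "tz": 2.5, "roll": 0, "grip": 1},
    {"tx": 2, "ty": 0, "tz": 5, "roll": 0, "grip": 1},
    {"tx": 2.5, "ty": 0, "tz": 7.5, "roll": 0, "grip": 1},
    {"tx": 3, "ty": 0, "tz": 10, "roll": 0, "grip": 1},
    {"tx": 3.5, "ty": 0, "tz": 12.5, "roll": 0, "grip": 1},
  ],
)

```text
clock: 15.4
ee_pos: [0.4612, -0.2663, 0.0004]
orientation: [[-0.987, 0.162, -0.001], [0.162, 0.987, 0.0], [0.001, 0.0, -1.0]]
force: [-1.9, -1.1, 3.5]
width: 0.0539
gripper_force: 63.2
```

Call:
jog_arm(
  increments=[
    {"tx": 0.5, "ty": 0, "tz": 2, "roll": 0, "grip": 1},
    {"tx": 1, "ty": 0, "tz": 4, "roll": 0, "grip": 1},
    {"tx": 1.2, "ty": 0, "tz": 6, "roll": 0, "grip": 1},
    {"tx": 1.5, "ty": 0, "tz": 8, "roll": 0, "grip": 1},
  ],
)

```text
clock: 15.8
ee_pos: [0.4601, -0.2662, -0.0075]
orientation: [[-0.987, 0.162, -0.0], [0.162, 0.987, 0.0], [0.0, 0.0, -1.0]]
force: [-1.5, 0.5, 4.0]
width: 0.0541
gripper_force: 62.4
```

Call:
jog_arm(
  increments=[
    {"tx": 0.2, "ty": 0, "tz": 1.5, "roll": 0, "grip": 1},
    {"tx": 0.4, "ty": 0, "tz": 3, "roll": 0, "grip": 1},
    {"tx": 0.5, "ty": 0, "tz": 4.5, "roll": 0, "grip": 1},
  ],
)

```text
clock: 16.1
ee_pos: [0.4596, -0.2661, -0.0119]
orientation: [[-0.987, 0.162, 0.0], [0.162, 0.987, 0.0], [-0.0, 0.0, -1.0]]
force: [-2.4, -0.1, 2.6]
width: 0.0538
gripper_force: 62.3
```

Call:
jog_arm(
  increments=[
    {"tx": 0.2, "ty": 0, "tz": 1, "roll": 0, "grip": 1},
    {"tx": 0.3, "ty": 0, "tz": 2, "roll": 0, "grip": 1},
  ],
)

```text
clock: 16.3
ee_pos: [0.4594, -0.2661, -0.0138]
orientation: [[-0.987, 0.162, 0.0], [0.162, 0.987, -0.0], [-0.0, -0.0, -1.0]]
force: [-0.4, 1.1, 2.7]
width: 0.0537
gripper_force: 62.3
```

Call:
jog_arm(
  increments=[
    {"tx": 0.1, "ty": 0, "tz": 1, "roll": 0, "grip": 1},
    {"tx": 0.2, "ty": 0, "tz": 2, "roll": 0, "grip": 1},
  ],
)

```text
clock: 16.5
ee_pos: [0.4593, -0.2661, -0.0158]
orientation: [[-0.987, 0.162, 0.0], [0.162, 0.987, -0.0], [-0.0, -0.0, -1.0]]
force: [-1.9, 1.2, 16.1]
width: 0.054
gripper_force: 63.9
```

Call:
jog_arm(
  increments=[
    {"tx": 0, "ty": 0, "tz": 1, "roll": 0, "grip": 1},
    {"tx": 0, "ty": 0, "tz": 1, "roll": 0, "grip": 1},
  ],
)

```text
clock: 16.7
ee_pos: [0.4593, -0.2662, -0.0158]
orientation: [[-0.987, 0.162, 0.001], [0.162, 0.987, -0.0], [-0.001, -0.0, -1.0]]
force: [-7.5, 3.4, 22.5]
width: 0.0537
gripper_force: 64.4
```

The stone bears flat on the board, so I'll release it and rise.

Call:
jog_arm(
  increments=[
    {"tx": 0, "ty": 0, "tz": -1, "roll": 0, "grip": 1},
    {"tx": 0, "ty": 0, "tz": -1, "roll": 0, "grip": -1},
    {"tx": 0, "ty": 0, "tz": -1, "roll": 0, "grip": -1},
    {"tx": 0, "ty": 0, "tz": -1, "roll": 0, "grip": -1},
    {"tx": 0, "ty": 0, "tz": -1, "roll": 0, "grip": -1},
    {"tx": 0, "ty": 0, "tz": -1, "roll": 0, "grip": -1},
  ],
)

```text
clock: 17.3
ee_pos: [0.4591, -0.266, -0.0159]
orientation: [[-0.987, 0.162, -0.0], [0.162, 0.987, 0.0], [0.0, 0.0, -1.0]]
force: [-0.2, 0.5, -0.1]
width: 0.0857
gripper_force: 0.0
```

Call:
jog_arm(
  increments=[
    {"tx": 0, "ty": 0, "tz": -10, "roll": 0, "grip": -1},
    {"tx": 0, "ty": 0, "tz": -40, "roll": 0, "grip": -1},
    {"tx": 0, "ty": 0, "tz": -90, "roll": 0, "grip": -1},
    {"tx": 60, "ty": 0, "tz": -140, "roll": 0, "grip": -1},
    {"tx": 120, "ty": 0, "tz": -190, "roll": 0, "grip": -1},
    {"tx": 120, "ty": 0, "tz": -220, "roll": 0, "grip": -1},
    {"tx": 120, "ty": 0, "tz": -220, "roll": 0, "grip": -1},
    {"tx": 120, "ty": 0, "tz": -220, "roll": 0, "grip": -1},
  ],
)

```text
clock: 18.1
ee_pos: [0.3405, -0.2473, 0.2084]
orientation: [[-0.987, 0.163, 0.005], [0.163, 0.987, -0.004], [-0.005, -0.003, -1.0]]
force: [0.4, 0.2, -0.4]
width: 0.0853
gripper_force: 0.0
```

```bash
python3 - <<'E'
from m import *
s=telemetry.observe(); print(s["ee_pos"],s["force"],s["clock"])
im=[]
for n,(x0,y0) in(("top",(355,150)),("side",(230,160))):
    c=cams.read_camera(n); hsv=cv2.cvtColor(c["color"],cv2.COLOR_BGR2HSV)
    W=cv2.inRange(hsv,(0,0,130),(179,60,255))
    roi=(385,180,485,250) if n=="top" else (262,275,360,399)
    try: print(n,"white",rect(c,W,roi,.027))
    except ValueError: print("none")
    im.append(cv2.resize(c["color"][y0:y0+(120 if n=="top" else 240),x0:x0+160],(400,300 if n=="top" else 600)))
im[0]=cv2.copyMakeBorder(im[0],0,300,0,0,cv2.BORDER_CONSTANT)
cv2.imwrite("pics/i.png",np.hstack(im))
E
```

```text
[ 0.34054872 -0.24731622  0.20837642] [ 0.41914919  0.16272251 -0.39768778] 18.1
top white [ 507.4 -275.7   56.3  109.3   81.6]
side white [ 510.9 -278.6   58.2  108.5   81.6]
```

View pics/i.png

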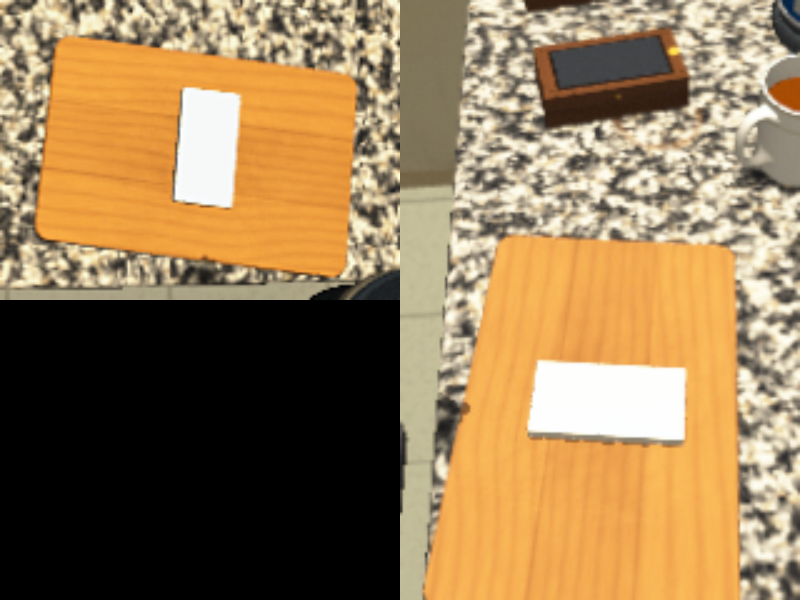

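The stone lies flat, aligned with the board and within about 8 mm of its middle. The grey stone is flush in its box and the gripper is clear.

```bash
python3 -c "
from workcell import order; print(order.close_job())"
```

```text
the job is handed in; nothing more can be done
None
```

I tipped the white whetstone by its dot end, took it by the raised end and laid it flat within about 8 mm of the board's middle; the grey stone was not touched, and I handed the job in at about 18 s (result not shown).

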